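# Unlock the medicine box and hold the sprung lock open

## Task

I need to get into the medicine box, but its lock springs shut as soon as the key is let go. Slide the little steel shutter off the keyhole until it clicks and stays open, take the square-headed key from the wooden key block, push it fully home past the stiff pins, turn it a quarter turn clockwise to its stop, and finish while still holding it turned there so that I can lift the lid. Leave the round-headed key in its slot, and the mug, the egg cup, the espresso cup and the notebook where they are.

Things in the scene. Friction and masses are not known exactly. Their poses are not given: they have to be found in the camera images.
- box_base (a point): Medicine box, fixed: grey steel box, white lid with a raised cross, 170 mm (x) by 220 mm (y), lid top at 93 mm. This point is the centre of its underside; x points to the back (hinged side), y to the left, z up. The lock, in an aluminium case 44 mm (x) by 80 mm (y), top at 88 mm, stands on the lower front deck, 54 mm in front of the box's centre.
- keyhole (a point): Centre of the keyhole's mouth on top of the 22 mm brass lock plug, 89 mm above the worktop; it turns with the plug. x runs along the slot (at rest parallel to the box's x), z up. Slot 13.6 mm (x) by 5 mm (y); the key goes straight down 26 mm, either way round, until its shoulder meets the plug. The plug cannot turn until the key is within about 2 mm of fully home.
- plug (a joint): Turn of the lock plug, rad: 0 at rest (locked), grows clockwise seen from above, stop at 1.571 (a quarter turn, bolt drawn). A spring (0.01 to 0.06 N m) turns it back whenever it is let go. Play and give between hand and plug come to about 10 degrees, so the hand turns that much farther than the plug.
- ridge (a point): Top centre of the thumb ridge on the keyhole's steel shutter, 101 mm above the worktop; axes as the box's. The ridge is 22 mm (x) by 8 mm (y) and stands 10 mm above the shutter's plate (plate top and side rails at 92 mm). It is on the right half of the shutter, which covers the keyhole and slides to the right, along the box's -y.
- shutter (a joint): Slide of the shutter, m: about 0 shut (over the keyhole), 0.030 fully open, growing along the box's -y. A spring detent resists with 2 to 6 N until about 0.026, then snaps the shutter open to 0.030 and keeps it there.
- block_top (a point): Centre of the top face of the wooden key block (fixed, 110 x 46 x 34 mm, two slots in a row along its x axis, 28 mm either side of the centre). Two keys stand in it, tip down, in either order.
- med_key_grip (a point): Centre of the black head of the medicine-box key: square-cornered, 26 mm wide (x), 10 mm thick (y), 32 mm high (z). The key stands upright, tip down, blade and head in one plane. Below this point: head's underside 16 mm, underside of the 16 x 8 mm shoulder that rests on a slot's rim 26 mm, blade tip 52 mm. Blade 12 x 4 mm, its last 5 mm tapering to 8 x 2 mm. 35 g.
- med_key_tip (a point): Centre of the tip (lower end) of the medicine-box key; same axes as its head. On its way down the slot it pushes aside two sprung, sticky pins (4 to 16 mm down; each resists with some 8 to 18 N, less when the key is eased a little sideways in its play, so wiggle it), then presses down a sprung bar (4 N) over the last 6 mm.
- round_key_grip (a point): Centre of the round head (32 mm across, 10 mm thick) of the other key, which stands in the other slot of the block; it does not belong to this lock. Stays where it is.
- med_key: The square-headed medicine-box key as a whole; origin at its blade's tip.
- mug: Cream mug with stripes, 83 mm wide, 86 mm high; origin under its centre. Bystander.
- notes: Notebook with a pen on it, 148 x 109 x 13 mm, lying flat; origin under its centre. Bystander.
- espresso: Small white espresso cup, 62 mm wide, 50 mm high; origin under its centre. Bystander.
- eggcup: White egg cup, 49 mm wide, 64 mm high; origin under its centre. Bystander.

How it is judged:
By the outcome, as a careful person would: the job done as asked, in the order asked, and still so for the second after the job is handed in, while the arm keeps its last pose, push and grip.
It also fails if it takes over 67 s, if anything falls off the work surface, if the arm or the gripper's body presses on something with over 40 N, if the wrist force passes 120 N, or if a joint passes its speed limit or range.

## Robot

A 6-joint arm with a two-finger parallel gripper is mounted at the origin on a cart in front of the work surface, level with it; the furniture and walls round the work are solid. World frame = base frame: x ahead of the robot, y to its left, z up, the work surface at z = 0. Lengths are in m, angles in degrees, forces in N, time in s.
With the tool pointing down it reaches from about 0.4 to 0.825 m from the base axis. Payload 7 kg.
Tool frame: the origin (TCP) lies between the finger pads; the fingertips stand 25 mm ahead of it and the grasp point (between the pads) lies 6 mm ahead of it; z points along the fingers, y is the line along which they close (so a half turn about z gives the same grasp; the last joint's range is limited). The gripper opens to 88 mm and grips with 3 to 60 N. Pads are 19 mm wide; open, the fingers measure 130 mm over their backs; the gripper's body (78 mm by 193 mm) begins 47 mm behind the grasp point.
Start: joints at [-50.128, 20.546, 0.682, 0, -70.136, -16.507], TCP at [0.268, -0.62, 0.252] pointing down, gripper open.
Joint ranges: [-176.03, 176.03], [-82.01, 121.73], [-58.28, 71.71], [-173.87, 95.51], [-174.79, -0.11], [-173.66, 173.66]. Speed limits (degrees/s): [136.94, 136.94, 172.46, 180, 180, 180].

## Interface

Orientations are given as [roll, pitch, yaw] about the fixed x, y, z axes, in that order (R = Rz(yaw) Ry(pitch) Rx(roll)).
In Python, from plant import r gives the robot as it stands.
- The arm moves only by the shell command python3 -m crank 'ROWS' [FORCE]. ROWS is JSON, a list of rows, each a list of 3 entries, a list of its own where there are three numbers: the turn, a rotation vector about the tool's x, y, z in degrees, then the shift along the tool's x, y, z in cm, then the closure, from -1 (fully open) to 1 (shut). In form: [[[wx, wy, wz], [dx, dy, dz], fingers], ...]. A call has 1 to 8 rows; each row shifts and turns the commanded pose from where the row before left it, along the tool's axes as they then stand; what a row does not reach is not made up. A row lasts 1/10 s, in which the tool goes at most 50 mm and 8.59 degrees, less where a joint would pass 70% of its speed; a pose out of reach is approached as far as the arm can. A call with a gripper value outside its range is refused whole. The fingers move at their own pace and stop on an object; FORCE is the grip in N (left out, the last holds). Time passes only in rows, so rows that do not move let the fingers close. It gives the time, the measured TCP pose, the force, the opening and the grip force at its end, in the units of the state.
- r.get_state(): the state, without advancing time (a new reading comes with each control period).
- r.capture(name): name is "side" or "top"; returns a dict with "color" (420x560x3 uint8, red, green, blue), "range_z" (420x560 float32, m along the optical axis (not along the pixel's ray), 0 where there is no reading), "intrinsics" (3x3 intrinsics, pixels), "k1" (the pictures are not rectified: a ray, as slopes to the right and down, at radius r is drawn at 1 + k1 r^2 times it, then the intrinsics apply), "world_from_camera" (4x4, takes a point from camera to world coordinates). Camera axes: x right, y down, z forward; pixel columns grow to the right and rows downward; lengths in m; the calibration is good to about 2 mm. A picture is of the moment at which its call begins.
- r.close_job(): hands the job in; it is judged then, once.
The state is a dict: "time_s": time; "joints": joint angles; "qd": joint speeds; "joint_torque": joint torques, N m; "tcp_pos": TCP position; "eef_rot": TCP orientation; "contact_force": force on the tool from outside, world axes, zero at the start; "moment": the same for the moment, N m; "gripper_width": finger opening in m; "gripper_force": force on a finger pad.
Only numpy, scipy, OpenCV 4.12 (cv2) and the standard library are available. Lean on these libraries where they do the work, as an engineer would, in place of code of your own. Each camera call takes 0.05 s, during which the arm holds its last target. There are 200 camera calls.

## Working session

There is one attempt and no reset: what is moved stays moved. The work goes in short steps, Python scripts to look and compute and a shell command to move; the robot and the scene stay as the last step left them, time stands still between calls to the robot, and variables do not carry over. Pictures are saved under pics/ and viewed, at most 10 in all, crops included, and the job is handed in when it is done.

```bash
mkdir -p pics; ls; cat > h.py <<'E'
import numpy as np, cv2
from plant import r
def cap(n):
    c=r.capture(n); np.savez('%s.npz'%n,**c); return c
def cloud(c):
    K=np.array(c['intrinsics']);h,w=c['range_z'].shape
    u,v=np.meshgrid(np.arange(w),np.arange(h))
    p=np.stack([u,v],-1).reshape(-1,1,2).astype(float)
    n=cv2.undistortPoints(p,K,np.array([float(c['k1']),0,0,0])).reshape(h,w,2)
    z=c['range_z'];P=np.dstack([n*z[...,None],z]);T=np.array(c['world_from_camera'])
    return P@T[:3,:3].T+T[:3,3]
def ray(c,u,v,zp):
    K=np.array(c['intrinsics']);n=cv2.undistortPoints(np.array([[[u,v]]],float),K,np.array([float(c['k1']),0,0,0]))[0,0]
    T=np.array(c['world_from_camera']);d=T[:3,:3]@np.array([n[0],n[1],1]);return T[:3,3]+d*(zp-T[2,3])/d[2]
E
python3 - <<'E'
from h import *
for n in('side','top'):
    c=cap(n);cv2.imwrite('pics/%s0.png'%n,c['color'][...,::-1]);print(n,c['world_from_camera'],c['intrinsics'],c['k1'])
print(r.get_state())
E
```

```text
pics
side [[-0.97207763 -0.08373572  0.2192109   0.34374641]
 [-0.23335546  0.44329557 -0.86546766  0.93162519]
 [-0.02470466 -0.89245581 -0.45045789  0.56232969]
 [ 0.          0.          0.          1.        ]] [[431.85292472   0.         285.11354567]
 [  0.         431.85292472 215.78563556]
 [  0.           0.           1.        ]] -0.04652978835288418
top [[ 2.60974536e-02 -9.96223368e-01  8.28125774e-02  4.55241110e-01]
 [-9.99658551e-01 -2.61159455e-02  8.60104148e-04 -1.74164853e-02]
 [ 1.30587290e-03 -8.28067476e-02 -9.96564768e-01  1.31352431e+00]
 [ 0.00000000e+00  0.00000000e+00  0.00000000e+00  1.00000000e+00]] [[407.44521227   0.         276.66326036]
 [  0.         407.44521227 207.66539061]
 [  0.           0.           1.        ]] -0.045299137833643116
{'time_s': 0.1, 'joints': array([-5.01283981e+01,  2.05877721e+01,  6.39588378e-01, -2.01248338e-02,
       -7.01363283e+01, -1.65086574e+01]), 'qd': array([-0.02327924, -0.00069976,  0.1415905 ,  0.02820598, -0.00393735,
       -0.00284676]), 'joint_torque': array([-5.28898472e-04, -5.84163988e+01,  2.93752885e+01,  7.01557070e+00,
        1.02155274e-02, -6.57524765e-05]), 'tcp_pos': array([ 0.2675227 , -0.61928168,  0.25070816]), 'eef_rot': array([ 1.79913595e+02, -5.87771167e-03, -1.56643903e+02]), 'contact_force': array([ 0.14792214,  0.11531093, -0.2365623 ]), 'moment': array([0.05440361, 0.04473543, 0.02741051]), 'gripper_force': 0.0, 'gripper_width': 0.08774037113192251}
```

View pics/top0.png

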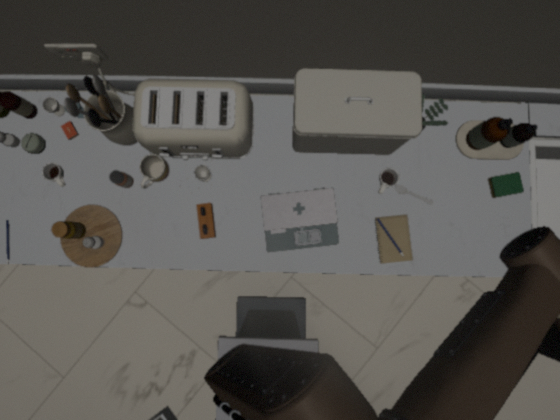

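View pics/side0.png

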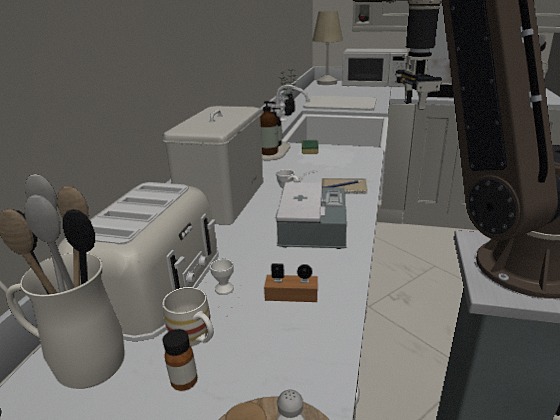

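The top view shows the block at about (206,221) and the box at about (300,220), with the lock around (308,237). In the side view the square key is at (277,270), on the far (+x) side, and the round one at (305,272). I'll enlarge both.

```bash
python3 - <<'E'
from h import *
t=dict(np.load('top.npz'));s=dict(np.load('side.npz'))
def crop(c,u0,v0,w,h,k,W):
    a=c['color'][v0:v0+h,u0:u0+w,::-1]
    return cv2.resize(np.clip(a.astype(float)*k,0,255).astype(np.uint8),None,fx=W,fy=W,interpolation=cv2.INTER_CUBIC)
a=crop(t,190,180,160,80,2,5);b=crop(s,240,160,160,150,1.3,5)[:750]
cv2.imwrite('pics/t1.png',a);cv2.imwrite('pics/s1.png',cv2.resize(b,None,fx=.78,fy=.78))
P=cloud(t)
for n,(u0,v0,u1,v1),(z0,z1) in [('lid',(250,180,350,260),(.088,.1)),('deck',(250,180,350,260),(.02,.087)),('block',(190,195,225,245),(.025,.045)),('boxall',(250,180,350,260),(.03,.11))]:
    Q=P[v0:v1,u0:u1].reshape(-1,3);m=(Q[:,2]>z0)&(Q[:,2]<z1);Q=Q[m]
    print(n,m.sum(),Q.mean(0),cv2.minAreaRect((Q[:,:2]*1000).astype(np.float32)))
hsv=cv2.cvtColor(t['color'],cv2.COLOR_RGB2HSV)
m=cv2.inRange(hsv,(5,110,30),(20,255,255));m[:195]=0;m[245:]=0;m[:,:190]=0;m[:,225:]=0
c=np.argwhere(m)[:,::-1]
q=np.array([ray(t,u,v,.034)[:2]*1000 for u,v in c],np.float32);print('wood',len(q),cv2.minAreaRect(q))
E
```

```text
lid 2926 [ 0.54536368 -0.08348806  0.09367051] ((527.163818359375, -85.84967803955078), (165.50186157226562, 222.35012817382812), 7.488571643829346)
deck 1159 [ 0.47247285 -0.09171407  0.08074503] ((524.9405517578125, -85.99627685546875), (177.1488037109375, 221.21986389160156), 8.234193801879883)
block 441 [0.51619239 0.2073422  0.03491125] ((516.0569458007812, 208.93658447265625), (109.91394805908203, 47.319217681884766), 8.875536918640137)
boxall 4169 [ 0.52416926 -0.08605621  0.0900883 ] ((526.0775756835938, -86.3949203491211), (175.50656127929688, 222.32968139648438), 8.004766464233398)
wood 406 ((515.9805908203125, 206.28317260742188), (105.6622543334961, 44.571006774902344), 8.556859970092773)
```

View pics/t1.png

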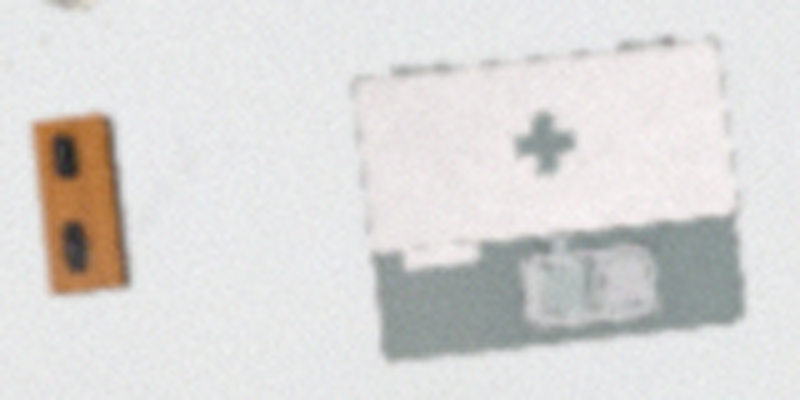

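View pics/s1.png

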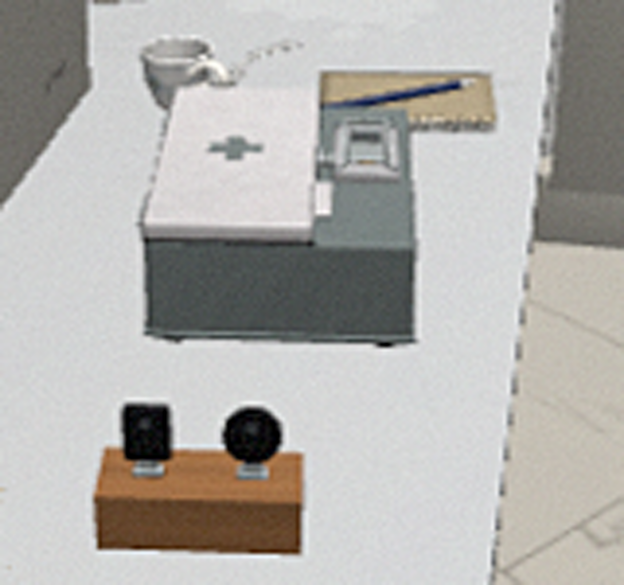

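The top crop shows the lock case spanning (522–660, 240–330). In the side crop the square key head is at (147,432) and the round one at (252,435). I'll measure the keys and ridge from depth.

```bash
python3 - <<'E'
from h import *
t=dict(np.load('top.npz'));s=dict(np.load('side.npz'))
th=np.radians(8.0);R=np.array([[np.cos(th),-np.sin(th)],[np.sin(th),np.cos(th)]]);bc=np.array([.5255,-.0862])
print('lockcentre top',ray(t,308,237.2,.09))
for n,c in(('top',t),('side',s)):
    P=cloud(c);Q=P.reshape(-1,3);L=(Q[:,:2]-bc)@R*1000;z=Q[:,2]*1000
    m=(abs(L[:,0]+54)<26)&(abs(L[:,1])<90)&(z>70)&(z<115)
    print(n,'case',[ (np.percentile(L[m&(z>84),i],[2,98])).round(1) for i in(0,1)])
    k=m&(abs(L[:,0]+54)<9)
    b=np.round(L[:,1]/3)*3
    print([(int(v),round(float(np.mean(z[k&(b==v)])),1),round(float(z[k&(b==v)].max()),1),t['color'].reshape(-1,3)[k&(b==v)].mean(0).astype(int).tolist() if n=='top' else s['color'].reshape(-1,3)[k&(b==v)].mean(0).astype(int).tolist()) for v in range(-66,40,3) if (k&(b==v)).any()])
    # keys
    bl=np.array([.516,.2085]);th2=np.radians(8.7);R2=np.array([[np.cos(th2),-np.sin(th2)],[np.sin(th2),np.cos(th2)]])
    L2=(Q[:,:2]-bl)@R2*1000
    for sgn in(1,-1):
        m=(abs(L2[:,0]-28*sgn)<22)&(abs(L2[:,1])<22)&(z>48)&(z<100)
        A=L2[m];print('key',sgn,m.sum(),'x',np.percentile(A[:,0],[3,50,97]).round(1),'y',np.percentile(A[:,1],[3,50,97]).round(1),'z',np.percentile(z[m],[3,50,97]).round(1), 'world',Q[m].mean(0))
    # head blobs by darkness
    g=c['color'].max(-1);w=(190,195,225,245) if n=='top' else (255,255,330,305)
    mm=np.zeros_like(g);mm[w[1]:w[3],w[0]:w[2]]=(g<(45 if n=='top' else 50))[w[1]:w[3],w[0]:w[2]]
    nc,lab,st,ce=cv2.connectedComponentsWithStats(mm)
    for i in range(1,nc):
        if st[i,4]>10:
            print('blob',st[i],ce[i],ray(c,*ce[i],.076 if n=='top' else .06), cv2.minAreaRect(np.argwhere(lab==i)[:,::-1].astype(np.float32)))
E
```

```text
lockcentre top [ 0.47058366 -0.11256371  0.09      ]
top case [array([-77.3, -29.1]), array([-71.3,  81.5])]
[(-66, 80.7, 83.6, [69, 74, 74]), (-63, 82.3, 85.2, [70, 75, 75]), (-60, 79.8, 84.0, [77, 81, 81]), (-57, 92.7, 94.2, [88, 90, 90]), (-54, 92.2, 94.3, [92, 93, 94]), (-51, 89.4, 94.6, [96, 96, 96]), (-48, 88.4, 90.1, [101, 100, 101]), (-45, 91.1, 95.3, [102, 102, 102]), (-42, 88.5, 90.4, [102, 101, 102]), (-39, 88.8, 93.8, [102, 101, 102]), (-36, 88.4, 91.8, [102, 102, 103]), (-33, 87.4, 90.0, [101, 101, 101]), (-30, 88.2, 92.0, [100, 99, 100]), (-27, 88.0, 89.5, [95, 95, 95]), (-24, 93.5, 100.3, [88, 88, 88]), (-21, 104.0, 104.7, [89, 91, 91]), (-18, 101.0, 103.6, [83, 85, 85]), (-15, 96.0, 102.5, [78, 82, 81]), (-12, 92.6, 95.1, [88, 92, 92]), (-9, 93.9, 94.6, [91, 95, 94]), (-6, 94.6, 98.3, [91, 95, 94]), (-3, 93.2, 95.3, [91, 95, 94]), (0, 91.4, 93.8, [90, 94, 93]), (3, 92.3, 95.3, [90, 94, 94]), (6, 91.9, 98.6, [91, 94, 94]), (9, 93.1, 96.4, [92, 95, 95]), (12, 91.1, 95.2, [97, 98, 97]), (15, 89.7, 90.8, [101, 100, 100]), (18, 88.5, 91.2, [101, 101, 101]), (21, 90.0, 94.1
[... 1385 characters left out ...]
 84.5, 89.8, [111, 110, 111]), (27, 79.9, 80.5, [93, 99, 97]), (30, 79.8, 81.1, [94, 101, 100]), (33, 80.0, 80.4, [95, 101, 100]), (36, 80.1, 81.6, [94, 101, 100]), (39, 79.8, 80.2, [95, 102, 102])]
key 1 168 x [17.6 29.7 40.9] y [-3.8  3.4  5.9] z [49.4 65.  76. ] world [0.54458072 0.2156666  0.06408909]
key -1 179 x [-39.8 -27.4 -13. ] y [-4.2  3.5  6.2] z [49.4 62.7 75.2] world [0.48933568 0.20733306 0.06310476]
blob [272 264  12  14 158] [277.15189873 270.56962025] [0.54574268 0.21386548 0.06      ] ((277.5, 270.5), (13.0, 11.0), 90.0)
blob [297 265  15  14 159] [304.16352201 271.41509434] [0.49046861 0.20587802 0.06      ] ((304.0, 271.5), (13.435027122497559, 13.435027122497559), 45.0)
```

```bash
python3 -m crank '[[[0,0,-8.5],[0,0,0],-1],[[0,0,-8.5],[0,0,0],-1],[[0,0,-8.5],[0,0,0],0.3],[[0,0,-8.5],[0,0,0],0.3],[[0,0,-8.5],[0,0,0],0.3],[[0,0,-8.5],[0,0,0],0.3],[[0,0,-8.5],[0,0,0],0.3],[[0,0,-8.5],[0,0,0],0.3]]' 20
python3 -m crank '[[[0,0,-8.5],[0,0,0],0.3],[[0,0,-8.5],[0,0,0],0.3],[[0,0,-8.5],[0,0,0],0.3],[[0,0,-8.5],[0,0,0],0.3],[[0,0,-8.5],[0,0,0],0.3],[[0,0,-8.5],[0,0,0],0.3],[[0,0,-8.5],[0,0,0],0.3],[[0,0,-8.5],[0,0,0],0.3]]'
cat >> h.py <<'E'
def go(x,y,z,yaw):
    "remaining shift in tool axes (cm) and turn (deg) to a tool-down target"
    from scipy.spatial.transform import Rotation as Ro
    s=r.get_state();R=Ro.from_euler('xyz',s['eef_rot'],degrees=True);G=Ro.from_euler('xyz',[180,0,yaw],degrees=True)
    d=(np.array([x,y,z])-s['tcp_pos'])*100
    print('t',round(s['time_s'],2),'tcp',s['tcp_pos'].round(4),'rot',np.round(s['eef_rot'],2),'q',np.round(s['joints'],1),'F',s['contact_force'].round(1),'M',s['moment'].round(2),'w',round(s['gripper_width'],4),'gf',round(float(s['gripper_force']),1))
    print('turn',(R.inv()*G).as_rotvec(degrees=True).round(2),'shift now',R.inv().apply(d).round(2),'after turn',G.inv().apply(d).round(2))
E
python3 -c "
from h import *
go(.4747,-.1125,.16,8)"
```

```text
time_s: 0.9
tcp_pos: [0.2676, -0.6194, 0.251]
eef_rot: [180.0, 0.1, -88.3]
contact_force: [0.5, -0.4, -1.0]
gripper_width: 0.0454
gripper_force: 0.0
time_s: 1.7
tcp_pos: [0.2676, -0.6194, 0.251]
eef_rot: [-180.0, 0.0, -20.3]
contact_force: [-0.1, 0.2, -0.5]
gripper_width: 0.0305
gripper_force: 0.0
t 1.7 tcp [ 0.2676 -0.6194  0.251 ] rot [-1.7996e+02  4.0000e-02 -2.0290e+01] q [-50.1  20.6   0.7  -0.  -70.1 119.8] F [-0.1  0.2 -0.5] M [-0.08  0.1  -0.04] w 0.0305 gf 0.0
turn [ -0.05   0.03 -28.29] shift now [  1.86 -54.72   9.13] after turn [ 27.57 -47.31   9.1 ]
```

```bash
python3 -m crank '[[[0,0,-7.07],[0,0,0],0.3],[[0,0,-7.07],[0,0,0],0.3],[[0,0,-7.07],[0,0,0],0.3],[[0,0,-7.07],[0,0,0],0.3],[[0,0,0],[2.3,-3.94,0],0.3],[[0,0,0],[2.3,-3.94,0],0.3],[[0,0,0],[2.3,-3.94,0],0.3],[[0,0,0],[2.3,-3.94,0],0.3]]'
python3 -m crank '[[[0,0,0],[2.3,-3.94,0],0.3],[[0,0,0],[2.3,-3.94,0],0.3],[[0,0,0],[2.3,-3.94,0],0.3],[[0,0,0],[2.3,-3.94,0],0.3],[[0,0,0],[2.3,-3.94,0],0.3],[[0,0,0],[2.3,-3.94,2],0.3],[[0,0,0],[2.3,-3.94,2.5],0.3],[[0,0,0],[2.3,-3.94,2.5],0.3]]'
python3 -c "
from h import *
go(.4747,-.1125,.121,8)"
```

```text
time_s: 2.5
tcp_pos: [0.338, -0.4495, 0.2511]
eef_rot: [-180.0, 0.0, 7.6]
contact_force: [1.2, 0.2, 0.5]
gripper_width: 0.0306
gripper_force: 0.0
time_s: 3.3
tcp_pos: [0.4772, -0.1157, 0.1831]
eef_rot: [-180.0, -0.1, 7.7]
contact_force: [1.5, -0.0, 0.3]
gripper_width: 0.0309
gripper_force: 0.0
t 3.3 tcp [ 0.4772 -0.1157  0.1831] rot [-1.7999e+02 -6.0000e-02  7.6600e+00] q [  9.4   6.5 -27.7  -0.  -55.8  88.3] F [ 1.5 -0.   0.3] M [-0.16 -0.01  0.01] w 0.0309 gf 0.0
turn [-0.01 -0.06 -0.34] shift now [-0.22 -0.35  6.21] after turn [-0.21 -0.35  6.21]
```

```bash
python3 -m crank '[[[0,0,-0.2],[-0.1,-0.2,2],0.3],[[0,0,0],[0,0,2],0.3],[[0,0,0],[0,0,1.2],0.3],[[0,0,0],[0,0,0.5],0.3],[[0,0,0],[0,0,0],0.3]]'
python3 - <<'E'
from h import *
go(.4747,-.1125,.120,8)
s=cap('side');a=s['color'][190:240,300:380,::-1]
t=cap('top');b=t['color'][215:265,270:350,::-1]
f=lambda a,k:cv2.resize(np.clip(a*k,0,255).astype(np.uint8),None,fx=7,fy=6,interpolation=cv2.INTER_CUBIC)
cv2.imwrite('pics/a2.png',np.vstack([f(a.astype(float),1.4),f(b.astype(float),2)]))
E
```

```text
time_s: 3.8
tcp_pos: [0.4754, -0.1161, 0.1262]
eef_rot: [180.0, 0.1, 7.8]
contact_force: [0.4, -0.5, 0.6]
gripper_width: 0.0306
gripper_force: 0.0
t 3.8 tcp [ 0.4754 -0.1161  0.1262] rot [1.7999e+02 6.0000e-02 7.8100e+00] q [  9.4  10.3 -31.9   0.  -47.8  88.5] F [ 0.4 -0.5  0.6] M [-0.08  0.11  0.01] w 0.0306 gf 0.0
turn [ 0.01  0.06 -0.19] shift now [-0.02 -0.37  0.62] after turn [-0.02 -0.37  0.62]
```

View pics/a2.png

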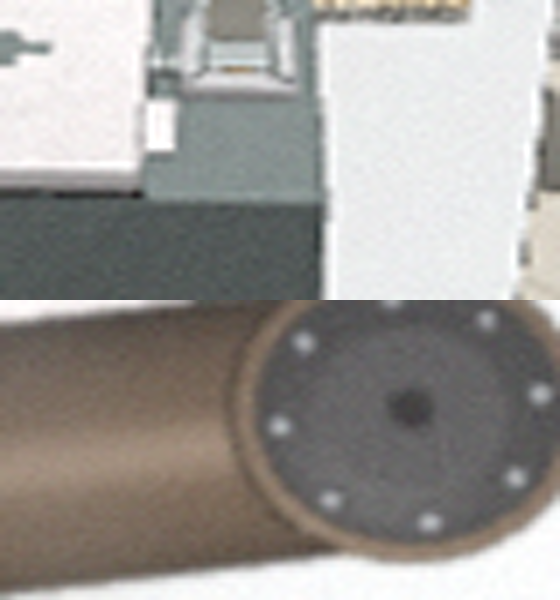

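The side crop shows a gripper finger behind the ridge and a brass plug edge at (237,68), at the near end of the plate. The top view is blocked by the arm. Next I lower and grip the ridge.

```bash
python3 -m crank '[[[0,0,0],[0,-0.35,0.25],0.3],[[0,0,0],[0,0,0.25],0.3],[[0,0,0],[0,0,0.05],0.7],[[0,0,0],[0,0,0],1],[[0,0,0],[0,0,0],1],[[0,0,0],[0,0,0],1],[[0,0,0],[0,0,0],1]]' 25
python3 -c "
from h import *
go(.4747,-.1125,.120,8)"
```

```text
time_s: 4.6
tcp_pos: [0.4753, -0.1123, 0.1211]
eef_rot: [180.0, -0.0, 7.8]
contact_force: [-0.6, -0.7, 0.9]
gripper_width: 0.0076
gripper_force: 25.0
t 4.6 tcp [ 0.4753 -0.1123  0.1211] rot [ 1.80e+02 -1.00e-02  7.85e+00] q [  9.8  10.5 -32.5   0.  -47.   88. ] F [-0.6 -0.7  0.9] M [-0.24  0.21  0.05] w 0.0076 gf 25.0
turn [ 0.   -0.01 -0.15] shift now [-0.06  0.01  0.11] after turn [-0.06  0.01  0.11]
```

```bash
python3 -m crank '[[[0,0,0],[0,0.4,0],1],[[0,0,0],[0,0.4,0],1],[[0,0,0],[0,0.4,0],1],[[0,0,0],[0,0.4,0],1],[[0,0,0],[0,0.4,0],1],[[0,0,0],[0,0.4,0],1],[[0,0,0],[0,0.4,0],1],[[0,0,0],[0,0.2,0],1]]' 25
python3 -m crank '[[[0,0,0],[0,0.05,0],1],[[0,0,0],[0,0,0],1]]'
python3 -c "
from h import *
go(.4747,-.1125,.120,8)"
```

```text
time_s: 5.4
tcp_pos: [0.4792, -0.141, 0.1209]
eef_rot: [-179.9, -0.0, 7.8]
contact_force: [-4.3, 23.6, 8.8]
gripper_width: 0.0073
gripper_force: 25.0
time_s: 5.6
tcp_pos: [0.4793, -0.1409, 0.121]
eef_rot: [-179.8, -0.0, 7.8]
contact_force: [-3.1, 16.5, 7.3]
gripper_width: 0.0074
gripper_force: 25.0
t 5.6 tcp [ 0.4793 -0.1409  0.121 ] rot [-1.7984e+02 -3.0000e-02  7.8000e+00] q [  6.1  11.6 -31.   -0.2 -47.4  91.9] F [-3.1 16.5  7.3] M [6.09 1.38 0.04] w 0.0074 gf 25.0
turn [-0.16 -0.03 -0.2 ] shift now [-0.07 -2.87  0.1 ] after turn [-0.06 -2.87  0.1 ]
```

```bash
python3 -m crank '[[[0,0,0],[0,0,0],0.5],[[0,0,0],[0,0,0],0.3],[[0,0,0],[0,0,0],0.3],[[0,0,0],[0,0,-1.5],0.3],[[0,0,0],[0,0,-4],0.1],[[0,0,0],[0,0,-4],0.1],[[0,0,0],[0,0,0],0.1]]' 60
python3 -c "
from h import *
go(.5437,.2115,.13,8.7)"
```

```text
time_s: 6.3
tcp_pos: [0.4822, -0.1432, 0.2214]
eef_rot: [179.9, -0.5, 7.9]
contact_force: [0.4, -0.3, -0.5]
gripper_width: 0.0391
gripper_force: 0.0
t 6.3 tcp [ 0.4822 -0.1432  0.2214] rot [179.87  -0.49   7.88] q [  6.    5.3 -23.6   0.1 -60.6  91.9] F [ 0.4 -0.3 -0.5] M [-0.09  0.03  0.  ] w 0.0391 gf 0.0
turn [ 0.14 -0.49 -0.82] shift now [ 10.87 -34.32   9.15] after turn [ 11.44 -34.14   9.14]
```

```bash
python3 -m crank '[[[0,0,-0.8],[1.14,-3.4,0],0.1],[[0,0,0],[1.14,-3.4,0],0.1],[[0,0,0],[1.14,-3.4,0],0.1],[[0,0,0],[1.14,-3.4,0],0.1],[[0,0,0],[1.14,-3.4,0],0.1],[[0,0,0],[1.14,-3.4,0],0.1],[[0,0,0],[1.14,-3.4,0],0.1],[[0,0,0],[1.14,-3.4,0],0.1]]'
python3 -m crank '[[[0,0,0],[1.14,-3.4,2],0.1],[[0,0,0],[1.14,-3.4,3],0.1],[[0,0,0],[0,0,3],0.1],[[0,0,0],[0,0,0],0.1],[[0,0,0],[0,0,0],0.1]]'
python3 - <<'E'
from h import *
go(.5437,.2115,.069,8.7)
t=cap('top');s=cap('side')
b=t['color'][220:255,285:330,::-1].astype(float);a=s['color'][200:300,225:345,::-1].astype(float)
f=lambda a,k,W:cv2.resize(np.clip(a*k,0,255).astype(np.uint8),None,fx=W,fy=W,interpolation=cv2.INTER_CUBIC)
A=f(a,1.3,4);B=f(b,2,8);h=400
B=cv2.copyMakeBorder(B,0,h-B.shape[0],0,0,0);cv2.imwrite('pics/b3.png',np.hstack([A[:400],B])[:, :800] if 0 else cv2.resize(np.hstack([A,B]),(800,int(400*800/(A.shape[1]+B.shape[1])))))
print(A.shape,B.shape)
th=np.radians(8.0);R=np.array([[np.cos(th),-np.sin(th)],[np.sin(th),np.cos(th)]]);bc=np.array([.5255,-.0862])
P=cloud(t);L=(P[...,:2]-bc)@R*1000;z=P[...,2]*1000;m=(abs(L[...,0]+54)<6)&(abs(L[...,1]+18)<45)
bb=np.round(L[...,1]/3)*3
print([(v,z[m&(bb==v)].mean().round(1),t['color'][m&(bb==v)].mean(0).astype(int).tolist()) for v in range(-60,27,3) if (m&(bb==v)).any()])
E
```

```text
time_s: 7.1
tcp_pos: [0.5292, 0.1411, 0.2157]
eef_rot: [180.0, 0.0, 8.6]
contact_force: [0.9, -0.5, -0.8]
gripper_width: 0.0396
gripper_force: 0.0
time_s: 7.6
tcp_pos: [0.5414, 0.2099, 0.1359]
eef_rot: [179.9, 0.1, 8.6]
contact_force: [-0.3, -0.6, 0.3]
gripper_width: 0.0394
gripper_force: 0.0
t 7.6 tcp [0.5414 0.2099 0.1359] rot [1.7991e+02 8.0000e-02 8.6500e+00] q [ 40.5  17.6 -20.1   0.  -52.4  58.1] F [-0.3 -0.6  0.3] M [-0.13  0.04 -0.  ] w 0.0394 gf 0.0
turn [ 0.09  0.08 -0.05] shift now [ 0.26 -0.13  6.69] after turn [ 0.25 -0.12  6.69]
(400, 480, 3) (400, 360, 3)
[(-60, np.float64(83.0), [84, 90, 89]), (-57, np.float64(91.3), [95, 99, 99]), (-54, np.float64(93.0), [97, 100, 100]), (-51, np.float64(89.7), [93, 95, 95]), (-48, np.float64(101.4), [99, 101, 101]), (-45, np.float64(101.3), [93, 97, 97]), (-42, np.float64(101.0), [86, 90, 89]), (-39, np.float64(94.5), [95, 99, 99]), (-36, np.float64(92.6), [101, 104, 103]), (-33, np.float64(94.0), [101, 104, 104]), (-30, np.float64(93.0), [101, 106, 105]), (-27, np.float64(94.2), [100, 104, 104]), (-24, np.float64(93.0), [101, 105, 106]), (-21, np.float64(92.3), [101, 105, 104]), (-18, np.float64(92.6), [104, 108, 107]), (-15, np.float64(91.3), [110, 111, 111]), (-12, np.float64(86.9), [115, 108, 102]), (-9, np.float64(89.5), [115, 98, 77]), (-6, np.float64(92.1), [111, 87, 51]), (-3, np.float64(89.1), [93, 73, 46]), (0, np.float64(87.9), [67, 56, 42]), (3, np.float64(88.3), [90, 73, 48]), (6, np.float64(90.8), [115, 92, 58]), (9, np.float64(90.4), [117, 99, 78]), (12, np.float64(88.2), [113, 105, 98]), (15, np.float64(90.9), [113, 111, 110]), (18, np.float64(89.5), [112, 111, 113]), (21, np.float64(88.1), [104, 104, 104]), (24, np.float64(81.8), [83, 85, 85])]
```

View pics/b3.png

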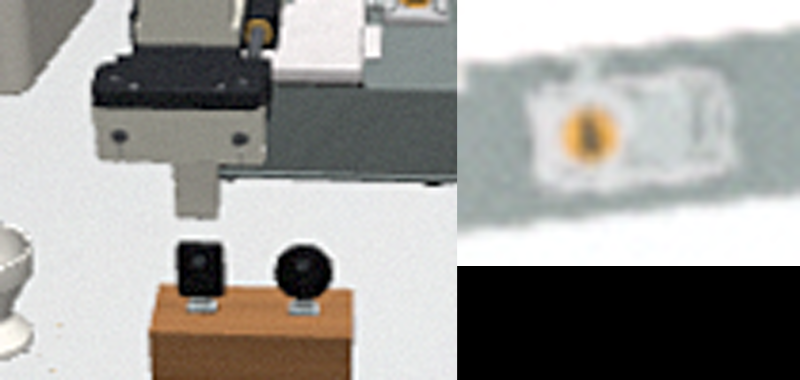

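The shutter is open: the crop shows the brass plug with its slot at (590,133) and the ridge to its right. The finger lines up over the square key at (201,268). Next I measure the keyhole, then descend and grip.

```bash
python3 -m crank '[[[0,0,0],[0.2,-0.1,2],0.1],[[0,0,0],[0,0,2],0.1],[[0,0,0],[0,0,1.5],0.1],[[0,0,0],[0,0,1.0],0.1],[[0,0,0],[0,0,0.2],0.1],[[0,0,0],[0,0,0],0.1]]'
python3 - <<'E'
from h import *
go(.5437,.2115,.069,8.7)
for n,w in(('top',(285,220,330,255)),('side',(310,175,370,225))):
    c=dict(np.load(n+'.npz'));hsv=cv2.cvtColor(c['color'],cv2.COLOR_RGB2HSV)
    m=np.zeros(hsv.shape[:2],np.uint8);m[w[1]:w[3],w[0]:w[2]]=cv2.inRange(hsv,(8,70,25),(28,255,255))[w[1]:w[3],w[0]:w[2]]
    pts=np.argwhere(m)[:,::-1].astype(np.int32);hull=cv2.convexHull(pts);M=cv2.moments(hull);ce=(M['m10']/M['m00'],M['m01']/M['m00'])
    print(n,len(pts),cv2.boundingRect(hull),ce,ray(c,*ce,.089).round(4))
    P=cloud(c);z=P[...,2];rm=np.zeros_like(m,bool);rm[w[1]-15:w[3],w[0]:w[2]+10]=((z>.098)&(z<.106))[w[1]-15:w[3],w[0]:w[2]+10]
    bx=P[rm];bx=bx[(abs(bx[:,0]-.48)<.03)&(bx[:,1]<-.11)&(bx[:,1]>-.165)];print('ridge',len(bx),bx.mean(0).round(4),'px',np.argwhere(rm)[:,::-1].mean(0))
E
```

```text
time_s: 8.3
tcp_pos: [0.5438, 0.212, 0.0699]
eef_rot: [-180.0, -0.1, 8.6]
contact_force: [0.3, 0.3, 0.6]
gripper_width: 0.0396
gripper_force: 0.0
t 8.3 tcp [0.5438 0.212  0.0699] rot [-1.7998e+02 -6.0000e-02  8.6400e+00] q [ 40.5  22.3 -23.6   0.  -44.1  58.1] F [0.3 0.3 0.6] M [-0.09  0.14  0.01] w 0.0396 gf 0.0
turn [-0.02 -0.06 -0.06] shift now [-0.02  0.05  0.09] after turn [-0.02  0.05  0.09]
top 39 (299, 234, 7, 7) (302.0222222222222, 237.3111111111111) [ 0.4698 -0.0947  0.089 ]
ridge 22 [ 0.4773 -0.1362  0.1012] px [311.19444444 220.25      ]
side 69 (323, 179, 44, 23) (343.14955086185967, 188.12600145666423) [ 0.4557 -0.1728  0.089 ]
ridge 19 [ 0.478  -0.1383  0.1   ] px [333.52631579 188.73684211]
```

```bash
python3 -m crank '[[[0,0,0],[0,0,0.1],0.6],[[0,0,0],[0,0,0],1],[[0,0,0],[0,0,0],1],[[0,0,0],[0,0,0],1],[[0,0,0],[0,0,0],1],[[0,0,0],[0,0,0],1]]' 60
python3 -c "
from h import *
go(.5437,.2115,.069,8.7)"
```

```text
time_s: 8.9
tcp_pos: [0.5434, 0.212, 0.0682]
eef_rot: [-180.0, -0.0, 8.7]
contact_force: [-0.7, -0.2, 2.8]
gripper_width: 0.0097
gripper_force: 60.0
t 8.9 tcp [0.5434 0.212  0.0682] rot [-1.80e+02 -1.00e-02  8.65e+00] q [ 40.5  22.4 -23.7   0.  -43.9  58.1] F [-0.7 -0.2  2.8] M [-0.12  0.25  0.05] w 0.0097 gf 60.0
turn [-0.   -0.01 -0.05] shift now [ 0.02  0.06 -0.08] after turn [ 0.02  0.06 -0.08]
```

```bash
python3 -m crank '[[[0,0,0],[0,0,-1],1],[[0,0,0],[0,0,-2],1],[[0,0,0],[0,0,-3],1],[[0,0,0],[0,0,-3],1],[[0,0,0],[0,0,-2.2],1],[[0,0,0],[0,0,0],1]]'
python3 - <<'E'
from h import *
go(.471,-.0955,.165,8)
for n,w in(('top',(295,228,312,248)),('side',(325,190,350,212))):
    acc=[]
    for i in range(3):
        c=cap(n);hsv=cv2.cvtColor(c['color'],cv2.COLOR_RGB2HSV)
        m=np.zeros(hsv.shape[:2],np.uint8);m[w[1]:w[3],w[0]:w[2]]=cv2.inRange(hsv,(8,60,25),(30,255,255))[w[1]:w[3],w[0]:w[2]]
        hull=cv2.convexHull(np.argwhere(m)[:,::-1].astype(np.int32));M=cv2.moments(hull);ce=(M['m10']/M['m00'],M['m01']/M['m00'])
        acc.append(np.r_[ce,ray(c,*ce,.089)[:2]]);
    print(n,cv2.boundingRect(hull),np.mean(acc,0).round(4),np.std(acc,0).round(4))
    b=c['color'][w[1]-8:w[3]+8,w[0]-10:w[2]+20,::-1].astype(float)
    cv2.imwrite('pics/k_%s.png'%n,cv2.resize(np.clip(b*(2 if n=='top' else 1.3),0,255).astype(np.uint8),(400,400*b.shape[0]//b.shape[1]),interpolation=cv2.INTER_CUBIC))
a,b=cv2.imread('pics/k_top.png'),cv2.imread('pics/k_side.png');h=min(len(a),len(b));cv2.imwrite('pics/k4.png',np.hstack([a[:h],b[:h]]))
E
```

```text
time_s: 9.5
tcp_pos: [0.545, 0.213, 0.1844]
eef_rot: [-179.8, -0.3, 8.7]
contact_force: [0.9, -0.4, -0.9]
gripper_width: 0.0097
gripper_force: 60.0
t 9.5 tcp [0.545  0.213  0.1844] rot [-179.85   -0.35    8.68] q [ 40.5  15.  -16.6   0.1 -58.   58.1] F [ 0.9 -0.4 -0.9] M [-0.05  0.08  0.02] w 0.0097 gf 60.0
turn [-0.15 -0.35  0.68] shift now [-11.98  29.38   1.79] after turn [-11.62  29.52   1.94]
top (299, 234, 7, 8) [ 3.02000e+02  2.37404e+02  4.69500e-01 -9.47000e-02] [0. 0. 0. 0.]
side (330, 198, 8, 4) [ 3.335000e+02  1.995648e+02  4.716000e-01 -9.280000e-02] [0. 0. 0. 0.]
```

View pics/k4.png

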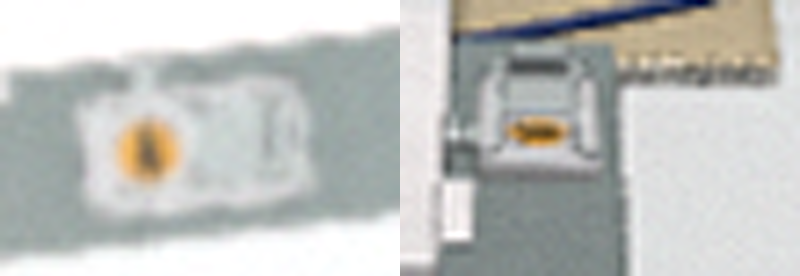

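Both crops show the shutter open and the brass plug with its slot along x, at (150,152) in the top crop and (537,132) in the side crop. Next I carry the key over.

```bash
python3 -m crank '[[[0,0,0.7],[-1.16,2.95,0],1],[[0,0,0],[-1.16,2.95,0],1],[[0,0,0],[-1.16,2.95,0],1],[[0,0,0],[-1.16,2.95,0],1],[[0,0,0],[-1.16,2.95,0],1],[[0,0,0],[-1.16,2.95,0],1],[[0,0,0],[-1.16,2.95,0],1],[[0,0,0],[-1.16,2.95,0],1]]'
python3 -m crank '[[[0,0,0],[-1.16,2.95,0],1],[[0,0,0],[-1.16,2.95,0],1],[[0,0,0],[0,0,1],1],[[0,0,0],[0,0,0.9],1],[[0,0,0],[0,0,0],1],[[0,0,0],[0,0,0],1]]'
python3 - <<'E'
from h import *
go(.471,-.095,.156,8)
s=cap('side');b=s['color'][150:215,300:370,::-1].astype(float)
cv2.imwrite('pics/h5.png',cv2.resize(np.clip(b*1.3,0,255).astype(np.uint8),None,fx=8,fy=8,interpolation=cv2.INTER_CUBIC))
E
```

```text
time_s: 10.6
tcp_pos: [0.4836, -0.0359, 0.1794]
eef_rot: [180.0, 0.1, 8.0]
contact_force: [0.5, 0.2, -0.9]
gripper_width: 0.0096
gripper_force: 60.0
time_s: 11.2
tcp_pos: [0.4696, -0.0957, 0.1605]
eef_rot: [180.0, 0.1, 8.0]
contact_force: [1.2, -0.5, -0.0]
gripper_width: 0.0095
gripper_force: 60.0
t 11.2 tcp [ 0.4696 -0.0957  0.1605] rot [1.7999e+02 8.0000e-02 8.0100e+00] q [ 12.1   6.9 -30.7   0.  -52.5  85.9] F [ 1.2 -0.5 -0. ] M [-0.12  0.11  0.06] w 0.0095 gf 60.0
turn [0.01 0.08 0.01] shift now [ 0.15 -0.05  0.45] after turn [ 0.15 -0.05  0.45]
```

View pics/h5.png

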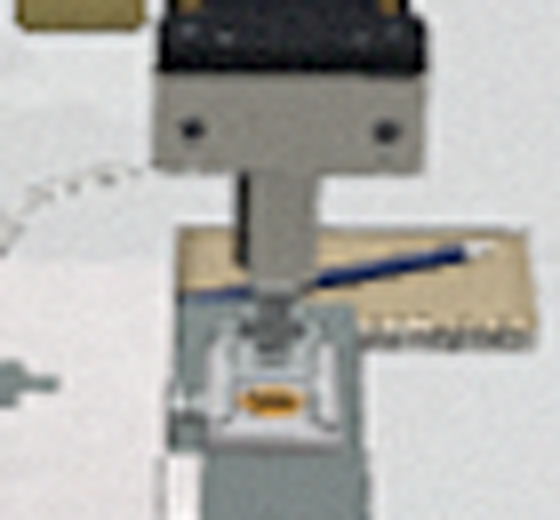

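The side crop shows the blade at about u=272 directly above the plug at (273,400), so x is aligned. Next I probe down gently.

```bash
python3 -m crank '[[[0,0,0],[0.05,-0.05,0.4],1],[[0,0,0],[0,0,0.4],1],[[0,0,0],[0,0,0.2],1],[[0,0,0],[0,0,0.2],1],[[0,0,0],[0,0,0.1],1],[[0,0,0],[0,0,0],1]]'
python3 -c "
from h import *
go(.471,-.095,.145,8)"
```

```text
time_s: 11.85
tcp_pos: [0.4699, -0.0958, 0.1479]
eef_rot: [-180.0, 0.0, 7.9]
contact_force: [0.0, 0.4, 0.3]
gripper_width: 0.0094
gripper_force: 60.0
t 11.85 tcp [ 0.4699 -0.0958  0.1479] rot [-1.80e+02  1.00e-02  7.94e+00] q [ 12.1   7.8 -31.6  -0.  -50.7  85.9] F [0.  0.4 0.3] M [-0.15  0.12 -0.02] w 0.0094 gf 60.0
turn [-0.    0.01 -0.06] shift now [ 0.12 -0.06  0.29] after turn [ 0.12 -0.06  0.29]
```

```bash
python3 -m crank '[[[0,0,0],[0,0,0.1],1],[[0,0,0],[0,0,0.1],1],[[0,0,0],[0,0,0.1],1],[[0,0,0],[0,0,0],1]]'
python3 -c "
from h import *
go(.471,-.095,.1232,8)"
```

```text
time_s: 12.25
tcp_pos: [0.4699, -0.0958, 0.1449]
eef_rot: [-180.0, 0.0, 7.9]
contact_force: [0.3, 0.5, -0.5]
gripper_width: 0.0099
gripper_force: 60.0
t 12.25 tcp [ 0.4699 -0.0958  0.1449] rot [-1.80e+02  1.00e-02  7.94e+00] q [ 12.1   8.  -31.8  -0.  -50.2  85.9] F [ 0.3  0.5 -0.5] M [-0.18  0.2   0.03] w 0.0099 gf 60.0
turn [-0.    0.01 -0.06] shift now [ 0.12 -0.06  2.17] after turn [ 0.12 -0.06  2.17]
```

```bash
python3 -m crank '[[[0,0,0],[0,0,0.1],1],[[0,0,0],[0,0,0.1],1],[[0,0,0],[0,0,0.1],1],[[0,0,0],[0,0,0.1],1],[[0,0,0],[0,0,0],1]]'
python3 -c "
from h import *
go(.471,-.095,.1232,8)"
```

```text
time_s: 12.75
tcp_pos: [0.4702, -0.0958, 0.1411]
eef_rot: [180.0, -0.0, 8.0]
contact_force: [0.7, -1.5, 0.2]
gripper_width: 0.0097
gripper_force: 60.0
t 12.75 tcp [ 0.4702 -0.0958  0.1411] rot [ 1.7999e+02 -2.0000e-02  7.9500e+00] q [ 12.1   8.3 -32.1   0.  -49.6  85.9] F [ 0.7 -1.5  0.2] M [-0.48 -0.18  0.02] w 0.0097 gf 60.0
turn [ 0.01 -0.02 -0.05] shift now [ 0.08 -0.07  1.79] after turn [ 0.09 -0.07  1.79]
```

```bash
python3 -m crank '[[[0,0,0],[0,0.03,0.1],1],[[0,0,0],[0,0,0.1],1],[[0,0,0],[0,0.04,0.1],1],[[0,0,0],[0,-0.08,0.1],1],[[0,0,0],[0,0.08,0.1],1],[[0,0,0],[0,-0.04,0],1]]'
python3 -c "
from h import *
go(.471,-.095,.1232,8)"
```

```text
time_s: 13.35
tcp_pos: [0.4702, -0.0958, 0.1364]
eef_rot: [-180.0, -0.0, 7.9]
contact_force: [-0.2, 0.4, 3.4]
gripper_width: 0.0095
gripper_force: 60.0
t 13.35 tcp [ 0.4702 -0.0958  0.1364] rot [-1.7998e+02 -4.0000e-02  7.9500e+00] q [ 12.    8.6 -32.4  -0.  -49.   85.9] F [-0.2  0.4  3.4] M [-0.1   0.54 -0.03] w 0.0095 gf 60.0
turn [-0.02 -0.04 -0.05] shift now [ 0.08 -0.07  1.32] after turn [ 0.09 -0.07  1.32]
```

```bash
python3 -m crank '[[[0,0,0],[0,0.05,0.1],1],[[0,0,0],[0,-0.1,0.1],1],[[0,0,0],[0,0.1,0.1],1],[[0,0,0],[0,-0.1,0.1],1],[[0,0,0],[0,0.1,0.1],1],[[0,0,0],[0,-0.05,0],1]]'
python3 -c "
from h import *
go(.471,-.095,.1232,8)"
```

```text
time_s: 13.95
tcp_pos: [0.4699, -0.0957, 0.1308]
eef_rot: [-180.0, 0.0, 7.9]
contact_force: [-1.7, 2.1, 1.7]
gripper_width: 0.0098
gripper_force: 60.0
t 13.95 tcp [ 0.4699 -0.0957  0.1308] rot [-179.96    0.      7.93] q [ 12.    9.  -32.8  -0.1 -48.2  85.9] F [-1.7  2.1  1.7] M [0.83 0.64 0.06] w 0.0098 gf 60.0
turn [-0.04  0.   -0.07] shift now [ 0.12 -0.05  0.76] after turn [ 0.12 -0.05  0.76]
```

```bash
python3 -m crank '[[[0,0,0],[0,0.03,0.15],1],[[0,0,0],[0,-0.08,0.15],1],[[0,0,0],[0,0.08,0.15],1],[[0,0,0],[0,-0.03,0.1],1],[[0,0,0],[0,0,0.1],1],[[0,0,0],[0,0,0.1],1],[[0,0,0],[0,0,0],1]]'
python3 -c "
from h import *
go(.471,-.095,.1232,8)"
```

```text
time_s: 14.65
tcp_pos: [0.4701, -0.0957, 0.1234]
eef_rot: [-180.0, -0.0, 7.9]
contact_force: [-0.9, 4.8, 2.6]
gripper_width: 0.0099
gripper_force: 60.0
t 14.65 tcp [ 0.4701 -0.0957  0.1234] rot [-1.7997e+02 -2.0000e-02  7.9400e+00] q [ 12.    9.6 -33.3  -0.  -47.1  85.9] F [-0.9  4.8  2.6] M [1.94 0.18 0.05] w 0.0099 gf 60.0
turn [-0.03 -0.02 -0.06] shift now [ 0.09 -0.06  0.02] after turn [ 0.09 -0.06  0.02]
```

```bash
python3 -m crank '[[[0,0,0],[0,-0.04,0.1],1],[[0,0,0],[0,0,0.1],1],[[0,0,0],[0,0,0],1]]'
python3 -c "
from h import *
go(.471,-.095,.1232,8)"
```

```text
time_s: 14.95
tcp_pos: [0.4703, -0.0956, 0.1227]
eef_rot: [180.0, -0.0, 8.0]
contact_force: [-7.1, 4.1, 17.8]
gripper_width: 0.0098
gripper_force: 60.0
t 14.95 tcp [ 0.4703 -0.0956  0.1227] rot [ 1.7998e+02 -4.0000e-02  7.9800e+00] q [ 12.1   9.6 -33.4   0.  -46.9  85.9] F [-7.1  4.1 17.8] M [1.91 2.46 0.02] w 0.0098 gf 60.0
turn [ 0.02 -0.04 -0.02] shift now [ 0.08 -0.05 -0.05] after turn [ 0.08 -0.05 -0.05]
```

```bash
python3 -m crank '[[[0,0,5],[0,0,0],1],[[0,0,5],[0,0,0],1],[[0,0,5],[0,0,0],1],[[0,0,5],[0,0,0],1],[[0,0,5],[0,0,0],1],[[0,0,0],[0,0,0],1]]'
python3 -c "
from h import *
go(.4703,-.0956,.1225,-92)"
```

```text
time_s: 15.55
tcp_pos: [0.4701, -0.0955, 0.1227]
eef_rot: [-180.0, -0.0, -17.2]
contact_force: [-7.3, 6.8, 19.8]
gripper_width: 0.0096
gripper_force: 60.0
t 15.55 tcp [ 0.4701 -0.0955  0.1227] rot [-1.7998e+02 -4.0000e-02 -1.7200e+01] q [ 12.1   9.6 -33.4   0.  -47.   60.7] F [-7.3  6.8 19.8] M [2.52 2.82 0.03] w 0.0096 gf 60.0
turn [-4.00e-02 -2.00e-02  7.48e+01] shift now [0.02 0.01 0.02] after turn [ 0.01 -0.02  0.02]
```

```bash
python3 -m crank '[[[0,0,6],[0,0,0],1],[[0,0,6],[0,0,0],1],[[0,0,6],[0,0,0],1],[[0,0,6],[0,0,0],1],[[0,0,6],[0,0,0],1],[[0,0,6],[0,0,0],1],[[0,0,0],[0,0,0],1]]'
python3 -c "
from h import *
go(.4703,-.0956,.1225,-92)"
```

```text
time_s: 16.25
tcp_pos: [0.4703, -0.095, 0.1227]
eef_rot: [-179.9, -0.0, -53.2]
contact_force: [-7.0, 9.8, 18.3]
gripper_width: 0.0096
gripper_force: 60.0
t 16.25 tcp [ 0.4703 -0.095   0.1227] rot [-1.7991e+02 -1.0000e-02 -5.3240e+01] q [ 12.1   9.6 -33.4  -0.  -46.9  24.7] F [-7.   9.8 18.3] M [3.74 2.61 0.07] w 0.0096 gf 60.0
turn [-9.000e-02  2.000e-02  3.876e+01] shift now [0.05 0.04 0.02] after turn [0.06 0.   0.02]
```

```bash
python3 -m crank '[[[0,0,5],[-0.06,0,0],1],[[0,0,5],[0,0,0],1],[[0,0,5],[0,0,0],1],[[0,0,5],[0,0,0],1],[[0,0,5],[0,0,0],1],[[0,0,5],[0,0,0],1],[[0,0,0],[0,0,0],1]]'
python3 -c "
from h import *
go(.4703,-.0956,.1225,-92)"
```

```text
time_s: 16.95
tcp_pos: [0.4705, -0.0941, 0.1227]
eef_rot: [-179.9, 0.1, -83.2]
contact_force: [-6.3, 12.6, 16.3]
gripper_width: 0.0096
gripper_force: 60.1
t 16.95 tcp [ 0.4705 -0.0941  0.1227] rot [-1.7986e+02  7.0000e-02 -8.3170e+01] q [ 12.2   9.6 -33.4  -0.1 -46.9  -5.3] F [-6.3 12.6 16.3] M [4.87 2.16 0.33] w 0.0096 gf 60.1
turn [-0.14  0.08  8.82] shift now [0.15 0.03 0.02] after turn [0.16 0.01 0.02]
```

```bash
python3 -m crank '[[[0,0,3],[-0.06,0.03,0],1],[[0,0,3],[-0.04,0,0],1],[[0,0,3],[0,0,0],1],[[0,0,2],[0,0,0],1],[[0,0,0],[0,0,0],1]]'
python3 -c "
from h import *
go(.4703,-.0956,.1225,-92)"
```

```text
time_s: 17.45
tcp_pos: [0.4704, -0.0936, 0.1227]
eef_rot: [-179.9, 0.0, -94.0]
contact_force: [-3.2, 7.5, 14.0]
gripper_width: 0.0093
gripper_force: 60.1
t 17.45 tcp [ 0.4704 -0.0936  0.1227] rot [-1.7985e+02  3.0000e-02 -9.4020e+01] q [ 12.3   9.5 -33.5   0.  -46.8 -16.4] F [-3.2  7.5 14. ] M [2.86 1.25 0.57] w 0.0093 gf 60.1
turn [-0.15  0.03 -2.02] shift now [ 0.2  -0.01  0.02] after turn [ 0.2  -0.    0.02]
```

```bash
python3 -m crank '[[[0,0,2],[-0.04,0.02,0],1],[[0,0,0],[0,0,0],1]]'
python3 -m crank '[[[0,0,2],[0,0,0],1],[[0,0,0],[0,0,0],1]]'
python3 - <<'E'
from h import *
go(.4703,-.0956,.1225,-92)
s=cap('side');b=s['color'][145:215,295:370,::-1].astype(float)
cv2.imwrite('pics/z6.png',cv2.resize(np.clip(b*1.3,0,255).astype(np.uint8),None,fx=8,fy=8,interpolation=cv2.INTER_CUBIC))
E
```

```text
time_s: 17.65
tcp_pos: [0.4704, -0.0936, 0.1227]
eef_rot: [-179.8, -0.0, -96.0]
contact_force: [-1.5, 4.3, 11.3]
gripper_width: 0.0096
gripper_force: 60.3
time_s: 17.85
tcp_pos: [0.4705, -0.0936, 0.1227]
eef_rot: [-179.8, 0.0, -98.0]
contact_force: [-1.9, 4.2, 11.7]
gripper_width: 0.0094
gripper_force: 60.6
t 17.85 tcp [ 0.4705 -0.0936  0.1227] rot [-1.7983e+02  1.0000e-02 -9.7970e+01] q [ 12.4   9.5 -33.5   0.1 -46.8 -20.4] F [-1.9  4.2 11.7] M [1.63 0.67 0.93] w 0.0094 gf 60.6
turn [-0.17 -0.   -5.97] shift now [ 0.2  -0.01  0.02] after turn [0.2  0.01 0.02]
```

View pics/z6.png

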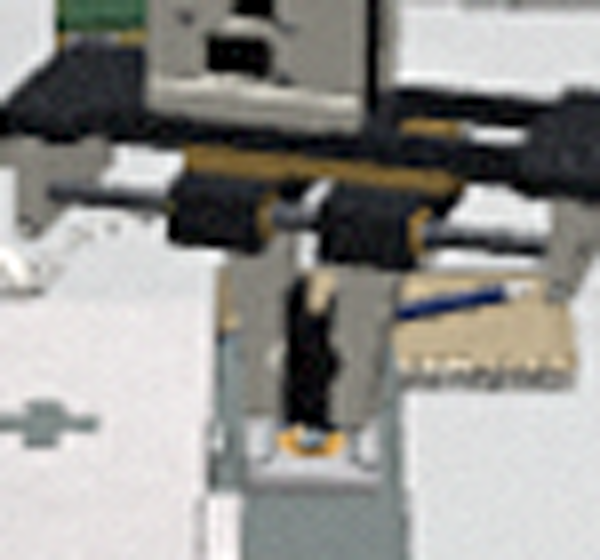

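The picture shows the head edge-on at (310,360), the shoulder on the brass plug at (312,440), and the fingers still holding. The torque has risen steeply to 0.93 N m at 106° of hand turn, so the plug is at its stop with about 12 N still pressing down.

```bash
python3 -c "
from plant import r
print(r.close_job())"
```

```text
the job is handed in; nothing more can be done
None
```

The job is handed in: the shutter is open, the square-headed key is fully home and held turned at its clockwise stop, judged by the force readings and last picture; I touched nothing else.

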